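Clear the spent capsule from the coffee machine

TASK

Clear the spent capsule out of the coffee machine: pull the capsule carrier out by its handle, lift the capsule out and drop it into the wire basket with the other used capsules, then push the carrier fully home again. Leave the mug under the machine, the bowl of fresh capsules and the basket standing where they are.

Things in the scene. Friction and masses are not known exactly. Their poses are not given: they have to be found in the camera images.
- machine: slim white capsule coffee machine, fixed, 116 mm wide, 271 mm high, with a drip tray 77 mm out in front at its foot. Origin on the worktop under the middle of the head's front face; x axis points into the machine (away from its user), y to the left, z up. Head, cheeks and column lie at x = 0 to 82 mm and enclose the capsule while the carrier is home
- carrier (a joint): position of the capsule carrier, a black sliding holder in the machine's head: 0 = fully home, up to 0.105 m = drawn out to its stop, moving along the machine's -x axis. It slides with about 2 N of friction and stays where it is left
- handle (a point): grip point of the carrier's handle, moving with it: centre of a level black bar along the machine's x, 18 mm wide and 18 mm high, 0.155 m above the worktop. The bar is clear for 14 mm outward of it, up to a 30 mm wide, 14 mm long end block, and 54 mm inward, up to the carrier's 88 mm wide white bezel. With the carrier home it is 69 mm in front of the head
- pocket (a point): centre of the floor of the carrier's round pocket, moving with it, 0.100 m inward of the handle point, 0.139 m above the worktop. The pocket is open at the top, 26 mm deep, 47 mm wide; the carrier's top face is at 0.165 m. With the carrier fully out the pocket is 74 mm in front of the head; with it home, 31 mm inside
- capsule: spent aluminium capsule with pierced foil, standing loose in the pocket: 44 mm high, tapered from 30 mm wide at the foot to 44 mm under its top flange, which is 51 mm wide and 5.5 mm high; 25 g. Origin on its axis at mid-height (22 mm), z towards the foil. In the pocket its top is 18 mm above the carrier's top face
- basket: steel-wire basket for used capsules, standing loose on the worktop: 136 (x) by 116 (y) mm at the rim, 122 by 102 mm at the floor, 72 mm high, walls 4 mm, floor 5 mm; 0.4 kg. Origin at the centre of its underside
- used0: a used capsule of the same shape lying in the basket, foil down at the start; origin at mid-height
- used1: another used capsule lying in the basket, foil down at the start; origin at mid-height
- mug: black mug with stripes standing on the drip tray under the carrier, 84 mm wide, 112 mm with its handle, 89 mm high, its rim 0.111 m above the worktop. Origin at the centre of its underside
- bowl: small patterned bowl, 130 mm wide and 58 mm high, with fresh (unpierced) capsules heaped in it up to about 70 mm; origin at the centre of its underside

How it is judged:
On the way, in this order (a step that is already met when the one before it is completed fails the run):
1. the carrier is drawn out so that the capsule stands clear of the head (value of joint carrier above 0.06 m), for 0.2 s.
2. the spent capsule is inside the basket (x of capsule in the frame of basket between -0.066 and 0.066 m and y of capsule in the frame of basket between -0.056 and 0.056 m and z of capsule in the frame of basket between 0 and 0.08 m and contact force between capsule and the fingers below 0.05 N), for 0.2 s.
At the end, for the whole second after the job is handed in: The spent capsule lies at rest inside the wire basket (its middle within the basket's walls, less than 80 mm above the basket's underside) with the two other used capsules; the carrier is home to within 4 mm; basket, mug and bowl stand upright (value of joint carrier below 0.004 m and x of capsule in the frame of basket between -0.066 and 0.066 m and y of capsule in the frame of basket between -0.056 and 0.056 m and z of capsule in the frame of basket between 0 and 0.08 m and linear speed of capsule below 0.03 m/s and distance between each of used0, used1 and basket below 0.1 m and angle between each of basket, mug's own z axis and vertical below 0.1 rad and angle between bowl's own z axis and vertical below 0.15 rad); the robot touches nothing.
It fails at once if the mug is pushed more than 25 mm or tipped (distance of mug from where it was at the start of the episode above 0.025 m or angle between mug's own z axis and vertical above 0.35 rad).
It fails at once if the bowl of fresh capsules is pushed more than 25 mm or tipped (distance of bowl from where it was at the start of the episode above 0.025 m or angle between bowl's own z axis and vertical above 0.35 rad).
It fails at once if the basket is pushed more than 25 mm or tipped (distance of basket from where it was at the start of the episode above 0.025 m or angle between basket's own z axis and vertical above 0.35 rad).
It also fails if it takes over 53 s, if anything falls off the work surface, if the arm or the gripper's body presses on something with over 40 N, if the wrist force passes 120 N, or if a joint passes its speed limit or range.

ROBOT

A 6-joint arm with a two-finger parallel gripper is mounted at the origin on a cart in front of the work surface, level with it; the furniture and walls round the work are solid. World frame = base frame: x ahead of the robot, y to its left, z up, the work surface at z = 0. Lengths are in m, angles in rad, forces in N, time in s.
With the tool pointing down it reaches from about 0.375 to 0.9 m from the base axis. Payload 3.1 kg.
Tool frame: the origin (TCP) lies on the centre line of the jaws, within the pads' length; the fingertips stand 22 mm ahead of it and the grasp point (between the pads) lies 3 mm ahead of it; z points along the fingers, y is the line along which they close (so a half turn about z gives the same grasp; the last joint's range is limited). The gripper opens to 85 mm and grips with 20 to 120 N. Pads are 22 mm wide; open, the fingers measure 114 mm over their backs; the gripper's body (76 mm by 85 mm) begins 54 mm behind the grasp point. The pads swing forward as they close: fully open they stand 13 mm farther back than shut.
Start: joints at [0.957, 0.527, 1.433, -0, 1.181, -0.178], TCP at [0.264, 0.567, 0.229] pointing down, gripper open.
Joint ranges: [-3.08, 3.08], [-0.75, 2.2], [0.22, 2.44], [-1.43, 4.57], [0, 2.65], [-2.85, 2.85]. Speed limits (rad/s): [2.79, 2.79, 3.14, 3.14, 3.14, 3.14].

INTERFACE

Orientations are given as a unit quaternion [x, y, z, w].
In Python, from station import manip gives the robot as it stands.
- The arm moves only by the shell command python3 drive.py FILE [FORCE], which reads ROWS from the file FILE. ROWS is one flat JSON list of numbers that holds 1 to 20 rows one after another, with no inner brackets; each row has 5 numbers: dx, dy, dz in a scale on which 1.0 is 800 mm, then a turn about the tool's z in shares of 2 pi rad (1.0 is 2 pi rad), then the opening from 0.0 (shut) to 1.0 (fully open); each row is the pose to reach, as a shift and turn from the pose commanded when the command began, along the tool's axes at that moment; what a row does not reach only later rows make up. A row lasts 1/10 s, in which the tool goes at most 0.05 m and 0.15 rad, less where a joint would pass 70% of its speed; a pose out of reach is approached as far as the arm can. The fingers move at their own pace and stop on an object; FORCE is the grip in N (left out, the last holds). Time passes only in rows, so rows that do not move let the fingers close. It prints the time, the measured TCP pose, the force, the opening and the grip force at its end. Shift and turn numbers lie between -1 and 1, and a call with a number outside is refused. Input that does not fit is refused with a message, and nothing moves.
- manip.sense(): the state, without advancing time (a new reading comes with each control period).
- manip.snapshot(name): name is "side" or "top"; returns a dict with "pixels" (420x560x3 uint8, red, green, blue), "range_z" (420x560 float32, m along the optical axis (not along the pixel's ray), 0 where there is no reading), "fov_y" (degrees; the focal length in pixels is half the picture's height over the tangent of half this angle, whatever the lens; pixels are square), "cx", "cy" (the principal point, pixels), "k1" (the pictures are not rectified: a ray, as slopes to the right and down, at radius r is drawn at 1 + k1 r^2 times it, then the intrinsics apply), "R" (3x3) and "t" (3): a world point X has camera coordinates R X + t. Camera axes: x right, y down, z forward; pixel columns grow to the right and rows downward; lengths in m; the calibration is good to about 2 mm. A picture is of the moment at which its call begins.
- manip.sign_off(): hands the job in; it is judged then, once.
The state is a dict: "t": time; "q": joint angles; "qd": joint speeds; "tau": joint torques, N m; "tcp_pos": TCP position; "tool_rot": TCP orientation; "force": force on the tool from outside, world axes, zero at the start; "ft_torque": the same for the moment, N m; "finger_gap": opening from 0.0 (shut) to 1.0 (fully open); "gripper_force": force on a finger pad.
Only numpy, scipy, OpenCV 4.12 (cv2) and the standard library are available. Lean on these libraries where they do the work, as an engineer would, in place of code of your own. Each camera call takes 0.05 s, during which the arm holds its last target. There are 200 camera calls.

## Working session

There is one attempt and no reset: what is moved stays moved. The work goes in short steps, Python scripts to look and compute and a shell command to move; the robot and the scene stay as the last step left them, time stands still between calls to the robot, and variables do not carry over. Pictures are saved under pics/ and viewed, at most 13 in all, crops included, and the job is handed in when it is done.

```bash
ls; mkdir -p pics; cat > h.py <<'E'
import numpy as np, cv2
from station import manip
def snap(n):
    s=manip.snapshot(n); np.savez('last_'+n+'.npz',**s); return s
def K(s):
    f=210/np.tan(np.radians(s['fov_y'])/2); return f
def ray(s,u,v):
    f=K(s); p=np.array([(u-s['cx'])/f,(v-s['cy'])/f]); q=p.copy()
    for _ in range(20): q=p/(1+s['k1']*(q@q))
    R=np.array(s['R']); t=np.array(s['t'])
    return -R.T@t, R.T@np.array([q[0],q[1],1.0])
def onplane(s,u,v,z):
    o,d=ray(s,u,v); return o+d*(z-o[2])/d[2]
def depth(s,u,v):
    o,d=ray(s,u,v); return o+d*s['range_z'][int(v),int(u)]
def cloud(s):
    v,u=np.mgrid[0:420,0:560]; f=K(s)
    p=np.stack([(u-s['cx'])/f,(v-s['cy'])/f],-1); q=p.copy()
    for _ in range(20): q=p/(1+s['k1']*(q**2).sum(-1,keepdims=True))
    d=np.concatenate([q,np.ones((420,560,1))],-1)*np.asarray(s['range_z'])[...,None]
    return (d-np.asarray(s['t']))@np.asarray(s['R'])
E
python3 - <<'E'
from h import *
for n in ('side','top'):
    s=snap(n); cv2.imwrite(f'pics/{n}0.png',s['pixels'][...,::-1])
    o,d=ray(s,s['cx'],s['cy']); print(n,s['fov_y'],s['k1'],o,d,(s['range_z']>0).mean())
st=manip.sense(); print(st)
E
```

```text
drive.py
pics
station.py
side 54.71546365583988 -0.11864604488504743 [ 0.09688371 -0.022989    0.85539753] [ 0.49178091 -0.09393028 -0.8656377 ] 0.9292772108843538
top 50.01094770020435 -0.05090418855830812 [ 0.34937098 -0.08531884  1.18127554] [ 0.13680863  0.00308156 -0.9905927 ] 0.9844897959183674
{'t': 0.1, 'q': array([ 9.56519228e-01,  5.28382273e-01,  1.43379996e+00,  1.33433539e-05,
        1.18138649e+00, -1.78506993e-01]), 'qd': array([ 0.00147401, -0.00219285, -0.00531647, -0.00062935, -0.00116144,
        0.00214824]), 'tau': array([-3.16051119e-04, -4.43304169e+01, -1.78586179e+01, -2.67310652e-04,
        3.94256655e-03,  5.70694169e-06]), 'tcp_pos': array([0.26340682, 0.56605717, 0.2279177 ]), 'tool_rot': array([ 2.16167538e-01,  9.76355785e-01, -9.09041059e-04, -3.87164510e-04]), 'force': array([-0.32425456,  0.67391824,  0.68519419]), 'ft_torque': array([-0.03732737, -0.03114403,  0.04554996]), 'gripper_force': 0.0, 'finger_gap': 0.9994267800049241}
```

View pics/side0.png

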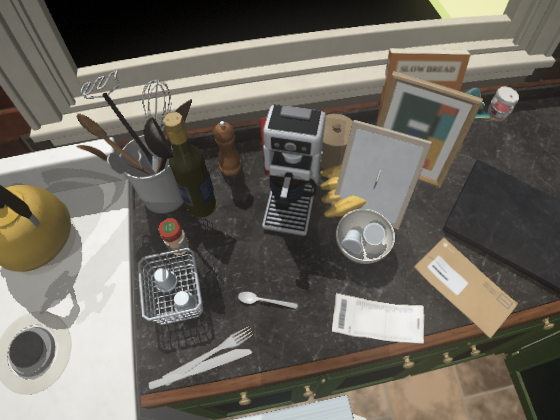

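View pics/top0.png

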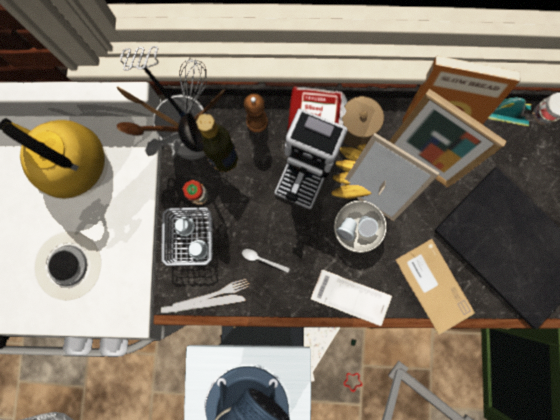

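The side picture shows the machine at about (293,165), basket (170,287) and bowl (365,237). In the top picture they are at (310,160), (187,237) and (359,227). Next I'll measure from the point clouds and enlarge the machine.

```bash
python3 - <<'E'
from h import *
S={n:dict(np.load(f'last_{n}.npz')) for n in('side','top')}
def crop(n,x0,y0,x1,y1,k):
    return cv2.resize(S[n]['pixels'][y0:y1,x0:x1,::-1],None,fx=k,fy=k,interpolation=cv2.INTER_CUBIC)
a=crop('side',240,90,340,240,4); b=crop('top',260,95,360,245,4)[:600]
cv2.imwrite('pics/m.png',np.hstack([a,b])[:600,:800])
C=cloud(S['top']); Cs=cloud(S['side'])
for u,v in [(315,125),(305,160),(300,190),(187,210),(187,260),(359,227),(250,210)]: print('top',u,v,C[v,u].round(3))
for u,v in [(293,115),(290,150),(293,190),(285,215)]: print('side',u,v,Cs[v,u].round(3))
# machine top & front
P=np.vstack([C.reshape(-1,3),Cs.reshape(-1,3)])
for nm,CC in(('top',C),('side',Cs)):
    m=(abs(CC[...,2]-.271)<.008); n,l,st,ce=cv2.connectedComponentsWithStats(m.astype(np.uint8))
    for i in range(1,n):
        if st[i,4]>200:
            r=cv2.minAreaRect(CC[l==i][:,:2].astype(np.float32)); print(nm,'z.271',ce[i].round(),st[i,4],r)
    for z in (.072,.058):
      m=(abs(CC[...,2]-z)<.006); n,l,st,ce=cv2.connectedComponentsWithStats(cv2.dilate(m.astype(np.uint8),np.ones((3,3))))
      for i in range(1,n):
        if st[i,4]>100:
            q=CC[(l==i)&m][:,:2]; r=cv2.minAreaRect(q.astype(np.float32)); print(nm,'z',z,ce[i].round(),st[i,4],np.round(r[0],3),np.round(r[1],3),r[2])
E
```

```text
top 315 125 [ 0.649 -0.15   0.269]
top 305 160 [ 0.6   -0.135  0.163]
top 300 190 [ 0.554 -0.129  0.021]
top 187 210 [0.493 0.158 0.055]
top 187 260 [0.369 0.163 0.006]
top 359 227 [ 0.456 -0.276  0.058]
top 250 210 [0.503 0.002 0.001]
side 293 115 [ 0.638 -0.151  0.271]
side 290 150 [ 0.588 -0.134  0.228]
side 293 190 [ 0.579 -0.14   0.095]
side 285 215 [ 0.561 -0.118  0.021]
top z.271 [334.  26.] 5360 ((0.8802560567855835, -0.18685895204544067), (0.03498378023505211, 1.0254584550857544), 0.0066439625807106495)
top z.271 [79. 45.] 252 ((0.8258442878723145, 0.36663681268692017), (0.024084676057100296, 0.1148022711277008), 26.187040328979492)
top z.271 [316. 132.] 1014 ((0.6334161162376404, -0.15338701009750366), (0.10061360895633698, 0.066526859998703), 67.32705688476562)
top z.271 [ 23. 138.] 455 ((0.6172282695770264, 0.47274887561798096), (0.09957798570394516, 0.026519762352108955), 60.7227897644043)
top z 0.072 [35. 80.] 276 [0.833 0.578] [0.009 0.188] 1.9982105493545532
top z 0.072 [549. 109.] 136 [ 0.77 -0.78] [0.06  0.022] 24.727970123291016
top z 0.072 [508. 113.] 201 [ 0.76  
[... 4075 characters left out ...]
115459442138672
side z 0.058 [332. 156.] 142 [ 0.682 -0.263] [0.053 0.011] 71.24449920654297
side z 0.058 [436. 166.] 193 [ 0.602 -0.509] [0.061 0.014] 44.38340759277344
side z 0.058 [ 70. 177.] 502 [0.755 0.391] [0.007 0.227] 0.004713149741292
side z 0.058 [368. 200.] 678 [ 0.536 -0.311] [0.166 0.025] 58.26750564575195
side z 0.058 [160. 198.] 226 [0.65  0.171] [0.1   0.026] 81.75202178955078
side z 0.058 [201. 203.] 170 [0.618 0.069] [0.025 0.068] 14.968146324157715
side z 0.058 [365. 235.] 1472 [ 0.457 -0.279] [0.127 0.129] 73.94152069091797
side z 0.058 [ 45. 253.] 526 [0.563 0.444] [0.07  0.189] 32.01480484008789
side z 0.058 [175. 241.] 168 [0.529 0.136] [0.027 0.047] 19.99370002746582
```

View pics/m.png

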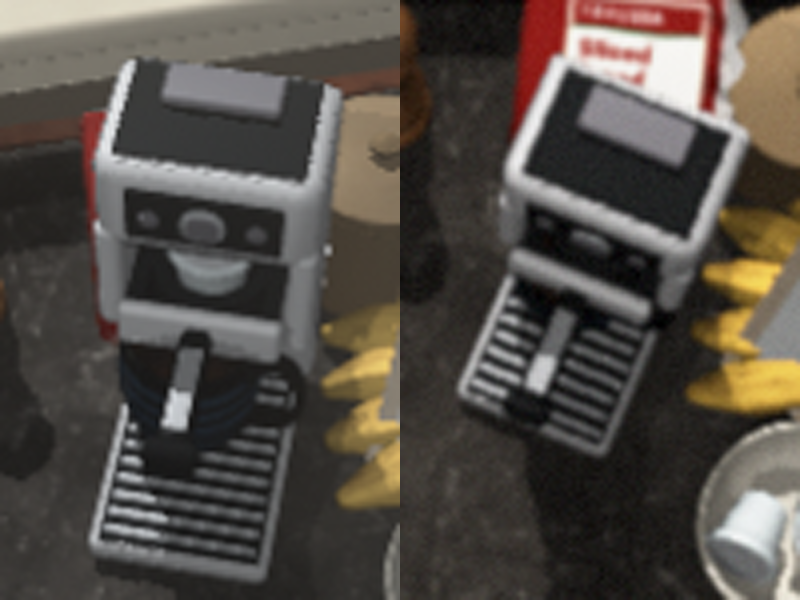

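Machine yaw looks like about -22.5°. The handle bar is at enlarged side (185,385), with its end block at (170,455); the capsule is visible in the opening, the mug sits below the handle, with its handle on the right. I'll refine using the handle points.

```bash
python3 - <<'E'
from h import *
import numpy as np
S={n:dict(np.load(f'last_{n}.npz')) for n in('side','top')}
for n,s in S.items():
    C=cloud(s); X=C.reshape(-1,3)
    # region
    reg=(abs(C[...,0]-.58)<.14)&(abs(C[...,1]+.13)<.13)
    T=C[reg&(abs(C[...,2]-.271)<.006)]
    r=cv2.minAreaRect(T[:,:2].astype(np.float32)); yaw=np.radians(r[2]-90); 
    tr=C[reg&(C[...,2]>.01)&(C[...,2]<.035)&(C[...,0]<.6)]; print(n,'tray',cv2.minAreaRect(tr[:,:2].astype(np.float32)))
    ex=np.array([np.cos(yaw),np.sin(yaw)]); ey=np.array([-ex[1],ex[0]])
    print(' yaw',r[2]-90)
    for lo,hi in((.150,.172),(.264,.28)):
        m=reg&(C[...,2]>lo)&(C[...,2]<hi)
        q=C[m]; a=q[:,:2]@ex; b=q[:,:2]@ey
        print(' ',lo,len(q),'a',np.percentile(a,[0,2,98,100]).round(3),'b',np.percentile(b,[0,2,98,100]).round(3))
        if lo<.2:
            for k in np.arange(a.min(),a.max(),.01):
                w=(a>=k)&(a<k+.01)
                if w.sum()>3: print('   a',k.round(3),w.sum(),'b',np.percentile(b[w],[3,50,97]).round(3),'z',np.median(q[w,2]).round(3))
    m=C[reg&(C[...,2]>.235)&(C[...,2]<.255)]; print(' headfront a',np.percentile(m[:,:2]@ex,[2,20,50]).round(4))
E
```

```text
side tray ((0.5591775178909302, -0.1756470799446106), (0.20309364795684814, 0.12880966067314148), 63.18665313720703)
 yaw -21.113746643066406
  0.15 1183 a [0.508 0.51  0.635 0.671] b [0.027 0.032 0.135 0.142]
   a 0.508 98 b [0.075 0.088 0.102] z 0.162
   a 0.518 42 b [0.078 0.088 0.098] z 0.164
   a 0.528 34 b [0.079 0.087 0.096] z 0.165
   a 0.538 39 b [0.079 0.086 0.096] z 0.164
   a 0.548 37 b [0.079 0.088 0.096] z 0.165
   a 0.558 37 b [0.079 0.086 0.095] z 0.164
   a 0.568 35 b [0.078 0.086 0.095] z 0.165
   a 0.578 29 b [0.079 0.087 0.095] z 0.163
   a 0.588 301 b [0.045 0.084 0.126] z 0.165
   a 0.598 116 b [0.033 0.079 0.126] z 0.165
   a 0.608 197 b [0.03  0.09  0.141] z 0.165
   a 0.618 144 b [0.047 0.087 0.13 ] z 0.164
   a 0.628 65 b [0.028 0.068 0.129] z 0.164
   a 0.638 5 b [0.032 0.121 0.128] z 0.154
  0.264 878 a [0.612 0.615 0.675 0.68 ] b [0.038 0.041 0.131 0.133]
 headfront a [0.5987 0.6025 0.6048]
top tray ((0.5561843514442444, -0.17770728468894958), (0.20855963230133057, 0.13150261342525482), 61.13553237915039)
 yaw -22.724510192871094
  0.15 737 a [0.507 0.509 0.614 0.617] b [0.047 0.061 0.148 0.158]
   a 0.507 60 b [0.091 0.104 0.117] z 0.163
   a 0.517 38 b [0.094 0.104 0.115] z 0.161
   a 0.527 33 b [0.096 0.104 0.113] z 0.164
   a 0.537 35 b [0.096 0.104 0.112] z 0.163
   a 0.547 33 b [0.096 0.104 0.113] z 0.164
   a 0.557 35 b [0.096 0.105 0.113] z 0.163
   a 0.567 31 b [0.096 0.104 0.112] z 0.163
   a 0.577 33 b [0.096 0.104 0.112] z 0.162
   a 0.587 181 b [0.063 0.103 0.144] z 0.167
   a 0.597 142 b [0.055 0.105 0.156] z 0.163
   a 0.607 115 b [0.059 0.102 0.148] z 0.163
  0.264 754 a [0.612 0.615 0.675 0.677] b [0.053 0.059 0.149 0.152]
 headfront a [0.5984 0.6018 0.6049]
```

```bash
cat >> h.py <<'E'
from scipy.spatial.transform import Rotation as Ro
def go(x,y,z,yawdeg=67.5):
    s=manip.sense(); R=Ro.from_quat(s['tool_rot']).as_matrix()
    d=R.T@(np.array([x,y,z])-s['tcp_pos']); a=np.degrees(np.arctan2(R[1,1],R[0,1]))
    t=-np.radians((yawdeg-a+90)%180-90)
    print('t',round(s['t'],2),'tcp',s['tcp_pos'].round(4),'d',d.round(4),'turn',t.round(3),'F',s['force'].round(1),'gap',s['finger_gap'].round(3),'q',s['q'].round(2))
E
python3 - <<'E'
from h import *
go(.5345,-.111,.23)
for n in('side','top'):
    s=dict(np.load(f'last_{n}.npz'));C=cloud(s)
    m=(abs(C[...,0]-.426)<.058)&(abs(C[...,1]-.154)<.048)
    for lo,hi in((.04,.058),(.0,.01)):
        k=(m&(C[...,2]>lo)&(C[...,2]<hi)).astype(np.uint8); N,l,st,ce=cv2.connectedComponentsWithStats(k)
        for i in range(1,N):
            if st[i,4]>30: q=C[l==i]; print(n,lo,st[i,4],q.mean(0).round(3),q.min(0).round(3),q.max(0).round(3))
    k=(abs(C[...,0]-.535)<.05)&(abs(C[...,1]-.13)<.05); print('jar top',C[k][:,2].max())
s=dict(np.load('last_top.npz'));s2=dict(np.load('last_side.npz'))
a=cv2.resize(s['pixels'][195:280,155:225,::-1],None,fx=5.5,fy=5.5);b=cv2.resize(s2['pixels'][240:325,135:205,::-1],None,fx=5.5,fy=5.5)
cv2.imwrite('pics/b.png',np.hstack([a,b]))
E
```

```text
Traceback (most recent call last):
  File "h.py", line 27, in go
    print('t',round(s['t'],2),'tcp',s['tcp_pos'].round(4),'d',d.round(4),'turn',t.round(3),'F',s['force'].round(1),'gap',s['finger_gap'].round(3),'q',s['q'].round(2))
                                                                                                                         ^^^^^^^^^^^^^^^^^^^^^
AttributeError: 'float' object has no attribute 'round'
```

```bash
sed -i "s/s\['finger_gap'\].round(3)/round(s['finger_gap'],3)/" h.py
python3 - <<'E'
from h import *
go(.5345,-.111,.23)
for n in('side','top'):
    s=dict(np.load(f'last_{n}.npz'));C=cloud(s)
    m=(abs(C[...,0]-.426)<.058)&(abs(C[...,1]-.154)<.048)
    for lo,hi in((.04,.058),(.0,.01)):
        k=(m&(C[...,2]>lo)&(C[...,2]<hi)).astype(np.uint8); N,l,st,ce=cv2.connectedComponentsWithStats(k)
        for i in range(1,N):
            if st[i,4]>30: q=C[l==i]; print(n,lo,st[i,4],q.mean(0).round(3),q.min(0).round(3),q.max(0).round(3))
    k=(abs(C[...,0]-.535)<.05)&(abs(C[...,1]-.13)<.05); print('jar top',C[k][:,2].max())
s=dict(np.load('last_top.npz'));s2=dict(np.load('last_side.npz'))
a=cv2.resize(s['pixels'][195:280,155:225,::-1],None,fx=5.5,fy=5.5);b=cv2.resize(s2['pixels'][240:325,135:205,::-1],None,fx=5.5,fy=5.5)
cv2.imwrite('pics/b.png',np.hstack([a,b]))
E
```

```text
t 0.1 tcp [0.2634 0.5661 0.2279] d [-0.5316 -0.4994 -0.0013] turn -0.043 F [-0.3  0.7  0.7] gap 0.999 q [ 0.96  0.53  1.43  0.    1.18 -0.18]
side 0.04 189 [0.454 0.173 0.048] [0.439 0.157 0.04 ] [0.473 0.189 0.054]
side 0.04 229 [0.394 0.135 0.048] [0.378 0.118 0.04 ] [0.412 0.153 0.053]
side 0.0 709 [0.432 0.155 0.003] [0.383 0.108 0.   ] [0.484 0.202 0.01 ]
jar top 0.2958125275295868
top 0.04 135 [0.456 0.172 0.047] [0.441 0.157 0.04 ] [0.474 0.187 0.053]
top 0.04 137 [0.397 0.134 0.047] [0.381 0.118 0.04 ] [0.414 0.149 0.054]
top 0.0 584 [0.424 0.157 0.003] [0.368 0.112 0.   ] [0.482 0.202 0.01 ]
top 0.0 32 [0.378 0.117 0.004] [0.369 0.111 0.   ] [0.395 0.13  0.01 ]
jar top 0.29312946227263736
```

View pics/b.png

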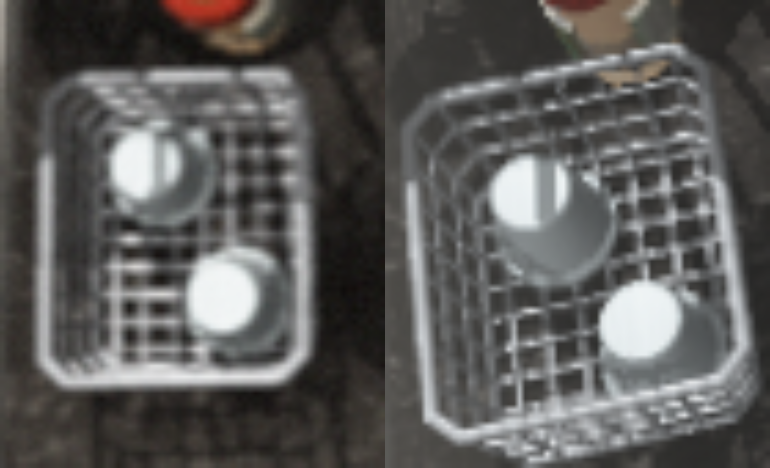

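Used capsules stand at (.455,.173) and (.396,.134), and the corner near (.396,.180) is free. The basket crop (top, left) shows them at (160,165) and (235,300). Next: move above the handle.

The manual's scale: shifts go in shares of 800 mm and turns go in shares of 2 pi rad. Converting my numbers, -0.53 m / 0.8 = -0.6625, -0.5 m / 0.8 = -0.625, -0.043 rad / 6.2832 = -0.0068.

```bash
echo '[-0.6625,-0.625,0,-0.0068,1,-0.6625,-0.625,0,-0.0068,1,-0.6625,-0.625,0,-0.0068,1,-0.6625,-0.625,0,-0.0068,1,-0.6625,-0.625,0,-0.0068,1,-0.6625,-0.625,0,-0.0068,1,-0.6625,-0.625,0,-0.0068,1,-0.6625,-0.625,0,-0.0068,1,-0.6625,-0.625,0,-0.0068,1,-0.6625,-0.625,0,-0.0068,1,-0.6625,-0.625,0,-0.0068,1,-0.6625,-0.625,0,-0.0068,1,-0.6625,-0.625,0,-0.0068,1,-0.6625,-0.625,0,-0.0068,1,-0.6625,-0.625,0,-0.0068,1,-0.6625,-0.625,0,-0.0068,1,-0.6625,-0.625,0,-0.0068,1,-0.6625,-0.625,0,-0.0068,1,-0.6625,-0.625,0,-0.0068,1,-0.6625,-0.625,0,-0.0068,1]' > rows.txt && python3 drive.py rows.txt 40; python3 -c "
from h import *
go(.5345,-.111,.158)"
```

```text
t: 2.1
tcp_pos: [0.5328, -0.1091, 0.2289]
tool_rot: [0.194, 0.981, 0.0, -0.0]
force: [0.0, 0.4, 1.0]
finger_gap: 1.0
gripper_force: 0.0
t 2.1 tcp [ 0.5328 -0.1091  0.2289] d [-0.0023 -0.0011  0.0709] turn 0.002 F [0.  0.4 1. ] gap 1.0 q [-0.41  0.42  1.64  0.    1.09 -1.59]
```

Converted, 0.071 m / 0.8 = 0.0888, 0.04 m / 0.8 = 0.05.

```bash
echo '[-0.0025,-0.0013,0.05,0,1,-0.0025,-0.0013,0.0888,0,1,-0.0025,-0.0013,0.0888,0,1,-0.0025,-0.0013,0.0888,0,0,-0.0025,-0.0013,0.0888,0,0,-0.0025,-0.0013,0.0888,0,0,-0.0025,-0.0013,0.0888,0,0,-0.0025,-0.0013,0.0888,0,0,-0.0025,-0.0013,0.0888,0,0,-0.0025,-0.0013,0.0888,0,0,-0.0025,-0.0013,0.0888,0,0,-0.0025,-0.0013,0.0888,0,0]' > rows.txt && python3 drive.py rows.txt 40; python3 -c "
from h import *
go(.5345-.1*.924,-.111+.1*.383,.158)"
```

```text
t: 3.3
tcp_pos: [0.5355, -0.1116, 0.159]
tool_rot: [0.195, 0.981, 0.0, 0.001]
force: [1.1, 3.7, 6.4]
finger_gap: 0.181
gripper_force: 39.1
t 3.3 tcp [ 0.5355 -0.1116  0.159 ] d [0.1012 0.0002 0.0008] turn -0.0 F [1.1 3.7 6.4] gap 0.181 q [-0.41  0.52  1.7   0.    0.92 -1.59]
```

Converted, 0.1 m / 0.8 = 0.125, 0.09 m / 0.8 = 0.1125.

```bash
echo '[0.0188,0,0,0,0,0.0375,0,0,0,0,0.0563,0,0,0,0,0.075,0,0,0,0,0.0938,0,0,0,0,0.1125,0,0,0,0,0.125,0,0,0,0,0.125,0,0,0,0,0.125,0,0,0,0,0.125,0,0,0,0]' > rows.txt && python3 drive.py rows.txt ; python3 - <<'E'
from h import *
go(.5345-.1*.924,-.111+.1*.383,.158)
s=snap('side'); cv2.imwrite('pics/s1.png',cv2.resize(s['pixels'][90:240,220:380,::-1],None,fx=4,fy=4)[:600])
E
```

```text
t: 4.3
tcp_pos: [0.4425, -0.0731, 0.1589]
tool_rot: [0.195, 0.981, 0.001, 0.0]
force: [-0.4, 4.4, 10.0]
finger_gap: 0.184
gripper_force: 40.5
t 4.3 tcp [ 0.4425 -0.0731  0.1589] d [0.0005 0.0002 0.0009] turn -0.001 F [-0.4  4.4 10. ] gap 0.184 q [-0.41  0.41  1.94  0.    0.8  -1.59]
```

View pics/s1.png

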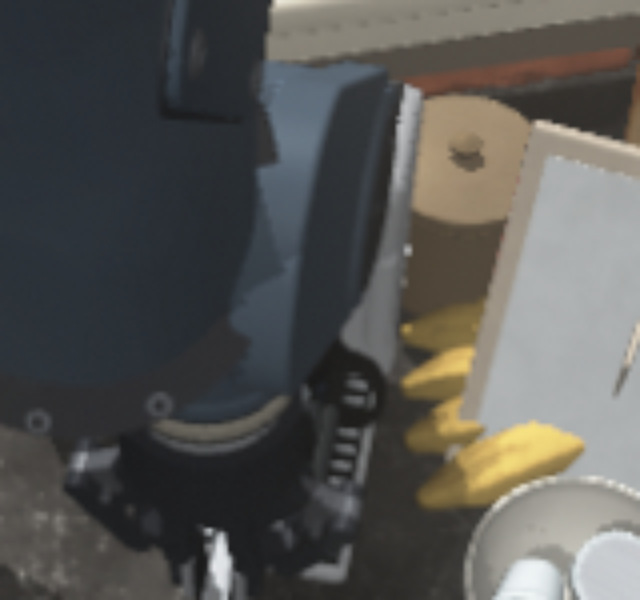

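The view is blocked by the arm (only the mug handle at (350,385) and tray are visible). I'll open, lift and step aside to look.

Converted, 0.2 m / 0.8 = 0.25, 0.15 m / 0.8 = 0.1875.

```bash
echo '[0,0,0,0,1,0,0,0,0,1,0,0,0,0,1,0,0,0,0,1,0,0,0,0,1,0,0,0,0,1,0,0,-0.0625,0,1,0,0,-0.125,0,1,0.125,0.0625,-0.125,0,1,0.125,0.125,-0.125,0,1,0.125,0.1875,-0.125,0,1,0.125,0.25,-0.125,0,1,0.125,0.25,-0.125,0,1,0.125,0.25,-0.125,0,1,0.125,0.25,-0.125,0,1]' > rows.txt && python3 drive.py rows.txt ; python3 - <<'E'
from h import *
go(.53,-.111,.26)
A=snap('top');B=snap('side')
cv2.imwrite('pics/s2.png',np.hstack([cv2.resize(s[90:240,240:340,::-1],None,fx=4,fy=4) for s in (A['pixels'],B['pixels'])]))
ex=np.array([.924,-.383]);ey=np.array([.383,.924])
for s in(A,B):
    C=cloud(s); a=C[...,:2]@ex; b=C[...,:2]@ey
    reg=(a>.38)&(a<.6)&(abs(b-.102)<.07)
    m=reg&(C[...,2]>.178)&(C[...,2]<.19); q=np.c_[a[m],b[m]]
    print('caps',len(q),cv2.minEnclosingCircle(q.astype(np.float32)),np.median(C[m][:,2]), C[m].mean(0))
    m=reg&(C[...,2]>.155)&(C[...,2]<.172); q=a[m]; bb=b[m]
    w=abs(bb-.104)>.025; print('carrier a',np.percentile(q[w],[1,99]),'b',np.percentile(bb[w],[1,99]),'end',q.min())
E
```

```text
t: 5.85
tcp_pos: [0.426, 0.1498, 0.2575]
tool_rot: [0.194, 0.981, -0.0, -0.0]
force: [-0.4, 0.4, -1.0]
finger_gap: 0.997
gripper_force: 0.0
t 5.85 tcp [0.426  0.1498 0.2575] d [-0.1953 -0.2017 -0.0024] turn 0.003 F [-0.4  0.4 -1. ] gap 0.997 q [ 0.09  0.25  1.81 -0.    1.08 -1.09]
caps 387 ((0.5346342325210571, 0.10168375819921494), 0.025648852810263634) 0.1826330280119909 [ 0.53269976 -0.11021641  0.18255247]
carrier a [0.48879784 0.56779884] b [0.06081202 0.14336887] end 0.4068698839302095
caps 447 ((0.534222424030304, 0.10156568884849548), 0.025822145864367485) 0.18363188802833005 [ 0.5305109  -0.11033385  0.18354586]
carrier a [0.48804296 0.56745425] b [0.05920532 0.14320199] end 0.40512008099865354
```

View pics/s2.png

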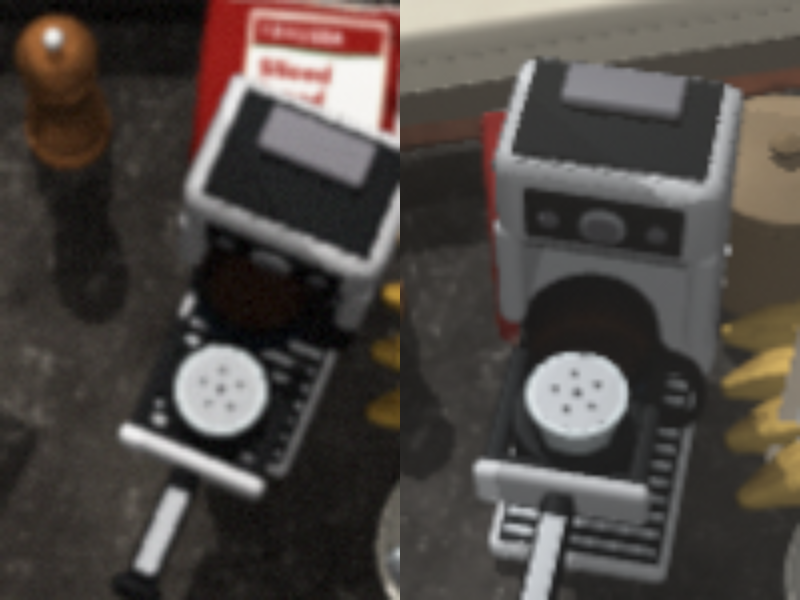

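The capsule (foil at (222,390) in the top crop) is clear of the head at (.533,-.111), its top at 0.183. Now to grasp it.

Converted, -0.2 m / 0.8 = -0.25, -0.198 m / 0.8 = -0.2475, 0.003 rad / 6.2832 = 0.0005.

```bash
echo '[-0.2475,-0.25,0,0.0005,1,-0.2475,-0.25,0,0.0005,1,-0.2475,-0.25,0,0.0005,1,-0.2475,-0.25,0,0.0005,1,-0.2475,-0.25,0,0.0005,1,-0.2475,-0.25,0,0.0005,1,-0.2475,-0.25,0,0.0005,1,-0.2475,-0.25,0,0.0005,1,-0.2475,-0.25,0,0.0005,1,-0.2475,-0.25,0,0.0005,1]' > rows.txt && python3 drive.py rows.txt 30; python3 -c "
from h import *
go(.5327,-.1108,.190)"
```

```text
t: 6.95
tcp_pos: [0.5319, -0.1104, 0.2578]
tool_rot: [0.196, 0.981, 0.0, -0.0]
force: [0.1, -0.5, -0.0]
finger_gap: 0.996
gripper_force: 0.0
t 6.95 tcp [ 0.5319 -0.1104  0.2578] d [-0.001  -0.      0.0678] turn -0.002 F [ 0.1 -0.5 -0. ] gap 0.996 q [-0.41  0.38  1.6   0.    1.16 -1.59]
```

Converted, 0.068 m / 0.8 = 0.085, 0.04 m / 0.8 = 0.05.

```bash
echo '[-0.0013,0,0.05,0,1,-0.0013,0,0.085,0,1,-0.0013,0,0.085,0,1,-0.0013,0,0.085,0,0,-0.0013,0,0.085,0,0,-0.0013,0,0.085,0,0,-0.0013,0,0.085,0,0,-0.0013,0,0.085,0,0,-0.0013,0,0.085,0,0,-0.0013,0,0.085,0,0,-0.0013,0,0.085,0,0]' > rows.txt && python3 drive.py rows.txt 30; python3 -c "
from h import *
go(.5327,-.1108,.27)"
```

```text
t: 8.05
tcp_pos: [0.5337, -0.1118, 0.1898]
tool_rot: [0.197, 0.98, 0.0, -0.0]
force: [-0.8, 0.1, -0.6]
finger_gap: 0.003
gripper_force: 0.0
t 8.05 tcp [ 0.5337 -0.1118  0.1898] d [ 0.0013  0.0005 -0.0802] turn -0.003 F [-0.8  0.1 -0.6] gap 0.003 q [-0.41  0.47  1.67  0.    1.   -1.59]
```

The jaws shut completely, so the grasp failed. Lift without opening and look.

Converted, 0.2 m / 0.8 = 0.25, 0.15 m / 0.8 = 0.1875.

```bash
echo '[0,0,-0.05,0,0,0,0,-0.1,0,0,0.125,0.0625,-0.1,0,0,0.1875,0.125,-0.1,0,0,0.25,0.1875,-0.1,0,0,0.25,0.25,-0.1,0,0,0.25,0.25,-0.1,0,0,0.25,0.25,-0.1,0,0]' > rows.txt && python3 drive.py rows.txt ; python3 - <<'E'
from h import *
go(.53,-.111,.26)
A=snap('top');B=snap('side')
cv2.imwrite('pics/s3.png',np.hstack([cv2.resize(s[90:240,240:340,::-1],None,fx=4,fy=4) for s in (A['pixels'],B['pixels'])]))
ex=np.array([.924,-.383]);ey=np.array([.383,.924])
for s in(A,B):
    C=cloud(s); a=C[...,:2]@ex; b=C[...,:2]@ey
    reg=(a>.38)&(a<.6)&(abs(b-.102)<.07)
    m=reg&(C[...,2]>.176)&(C[...,2]<.22); q=np.c_[a[m],b[m]]
    if len(q): print('caps',len(q),cv2.minEnclosingCircle(q.astype(np.float32)),np.percentile(C[m][:,2],[2,50,98]), C[m].mean(0))
    m=reg&(C[...,2]>.155)&(C[...,2]<.172); q=a[m]; bb=b[m]
    w=abs(bb-.104)>.025; print('carrier a',np.percentile(q[w],[1,99]),'end',q.min())
E
```

```text
t: 8.85
tcp_pos: [0.4251, 0.1521, 0.27]
tool_rot: [0.196, 0.981, 0.0, 0.0]
force: [0.8, -0.5, 0.5]
finger_gap: -0.001
gripper_force: 0.0
t 8.85 tcp [0.4251 0.1521 0.27  ] d [-0.1981 -0.2025  0.0099] turn -0.002 F [ 0.8 -0.5  0.5] gap -0.001 q [ 0.09  0.24  1.8   0.    1.11 -1.08]
caps 393 ((0.5345888137817383, 0.1019851490855217), 0.02549893595278263) [0.17833819 0.1824067  0.18638524] [ 0.53261118 -0.11028663  0.18244561]
carrier a [0.48875203 0.56783236] end 0.4067442597208666
caps 462 ((0.55943363904953, 0.10324478149414062), 0.05116818845272064) [0.17982635 0.18357494 0.21715587] [ 0.5327598  -0.11115071  0.18463189]
carrier a [0.4879591  0.56781042] end 0.4055323235019868
```

View pics/s3.png

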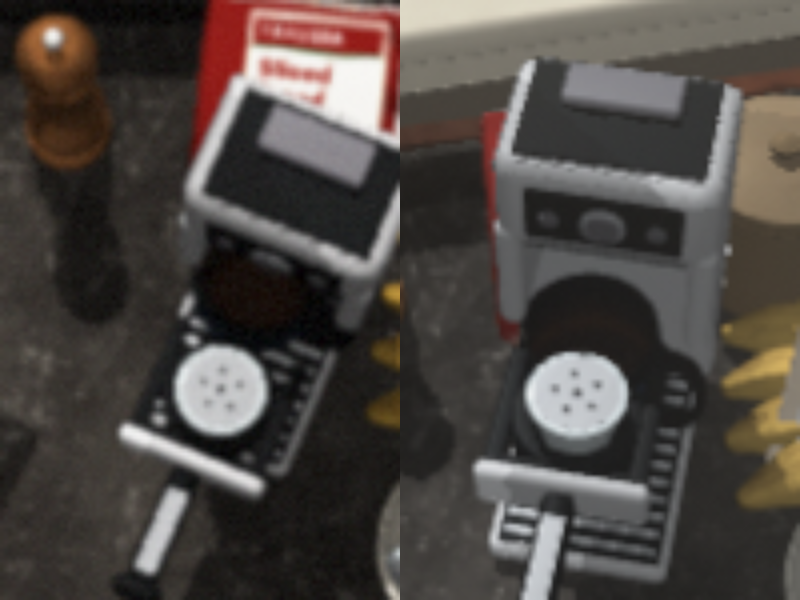

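The capsule is unmoved, standing in the pocket (foil at (222,390), top 0.183), so nothing was harmed. I'll retry lower, staging the closing so I can watch force and gap.

Converted, -0.202 m / 0.8 = -0.2525, -0.199 m / 0.8 = -0.2488.

```bash
echo '[-0.2488,-0.2525,0,0,1,-0.2488,-0.2525,0,0,1,-0.2488,-0.2525,0,0,1,-0.2488,-0.2525,0,0,1,-0.2488,-0.2525,0,0,1,-0.2488,-0.2525,0,0,0.75,-0.2488,-0.2525,0,0,0.75,-0.2488,-0.2525,0.05,0,0.75,-0.2488,-0.2525,0.1,0,0.75,-0.2488,-0.2525,0.1,0,0.75,-0.2488,-0.2525,0.1,0,0.75,-0.2488,-0.2525,0.1,0,0.75]' > rows.txt && python3 drive.py rows.txt 20; python3 -c "
from h import *
go(.5327,-.1108,.182)"
```

```text
t: 10.15
tcp_pos: [0.5333, -0.1136, 0.1917]
tool_rot: [0.196, 0.981, -0.0, 0.002]
force: [0.7, -0.5, -0.2]
finger_gap: 0.751
gripper_force: 0.0
t 10.15 tcp [ 0.5333 -0.1136  0.1917] d [0.0016 0.0023 0.0097] turn -0.003 F [ 0.7 -0.5 -0.2] gap 0.751 q [-0.41  0.47  1.68 -0.    0.99 -1.59]
```

Converted, 0.01 m / 0.8 = 0.0125, 0.006 m / 0.8 = 0.0075.

```bash
echo '[0.0013,0.0025,0.0075,0,0.75,0.0013,0.0025,0.0125,0,0.75,0.0013,0.0025,0.0125,0,0.75]' > rows.txt && python3 drive.py rows.txt 20;  echo '[0,0,0.0038,0,0.75,0,0,0.0038,0,0.75]' > rows.txt && python3 drive.py rows.txt;echo '[0,0,0,0,0.6,0,0,0,0,0.6,0,0,0,0,0.6]' > rows.txt && python3 drive.py rows.txt;
```

```text
t: 10.45
tcp_pos: [0.5317, -0.1107, 0.1799]
tool_rot: [0.196, 0.981, -0.0, 0.0]
force: [0.5, -0.7, 0.9]
finger_gap: 0.751
gripper_force: 0.0
t: 10.65
tcp_pos: [0.5317, -0.1109, 0.1766]
tool_rot: [0.197, 0.98, 0.0, -0.0]
force: [-0.3, 0.2, -1.0]
finger_gap: 0.75
gripper_force: 0.0
t: 10.95
tcp_pos: [0.5319, -0.111, 0.1769]
tool_rot: [0.197, 0.98, 0.0, 0.0]
force: [-0.2, 0.3, -0.6]
finger_gap: 0.597
gripper_force: 0.1
```

```bash
echo '[0,0,0,0,0.5,0,0,0,0,0.5,0,0,0,0,0.5]' > rows.txt && python3 drive.py rows.txt;echo '[0,0,0,0,0.4,0,0,0,0,0.4,0,0,0,0,0.4]' > rows.txt && python3 drive.py rows.txt
```

```text
t: 11.25
tcp_pos: [0.5324, -0.1111, 0.1775]
tool_rot: [0.197, 0.98, -0.0, 0.001]
force: [0.3, 0.3, 4.7]
finger_gap: 0.504
gripper_force: 3.1
t: 11.55
tcp_pos: [0.5343, -0.1091, 0.1791]
tool_rot: [0.197, 0.98, 0.002, 0.003]
force: [2.2, 7.2, 13.2]
finger_gap: 0.404
gripper_force: 14.4
```

Converted, -0.003 m / 0.8 = -0.0038.

```bash
echo '[0,0,-0.0038,0,0.4,0,0,-0.0038,0,0.35,0,0,-0.0038,0,0.35]' > rows.txt && python3 drive.py rows.txt 20; echo '[0,0,-0.0075,0,0.35,0,0,-0.0075,0,0.35]' > rows.txt && python3 drive.py rows.txt
```

```text
t: 11.85
tcp_pos: [0.5338, -0.1072, 0.1808]
tool_rot: [0.198, 0.98, 0.004, 0.002]
force: [4.2, 11.7, 7.0]
finger_gap: 0.351
gripper_force: 6.9
t: 12.05
tcp_pos: [0.5329, -0.1098, 0.1865]
tool_rot: [0.197, 0.98, 0.001, 0.001]
force: [2.5, 5.5, 3.2]
finger_gap: 0.347
gripper_force: 3.4
```

```bash
python3 - <<'E'
from h import *
A=snap('top');B=snap('side')
cv2.imwrite('pics/s4.png',np.hstack([cv2.resize(s[110:260,240:340,::-1],None,fx=4,fy=4) for s in (A['pixels'],B['pixels'])]))
go(.5327,-.1108,.26)
E
```

```text
t 12.15 tcp [ 0.5327 -0.1096  0.1861] d [-0.0006 -0.0009 -0.0739] turn -0.004 F [2.7 6.2 3.7] gap 0.349 q [-0.41  0.47  1.68  0.    0.98 -1.59]
```

View pics/s4.png

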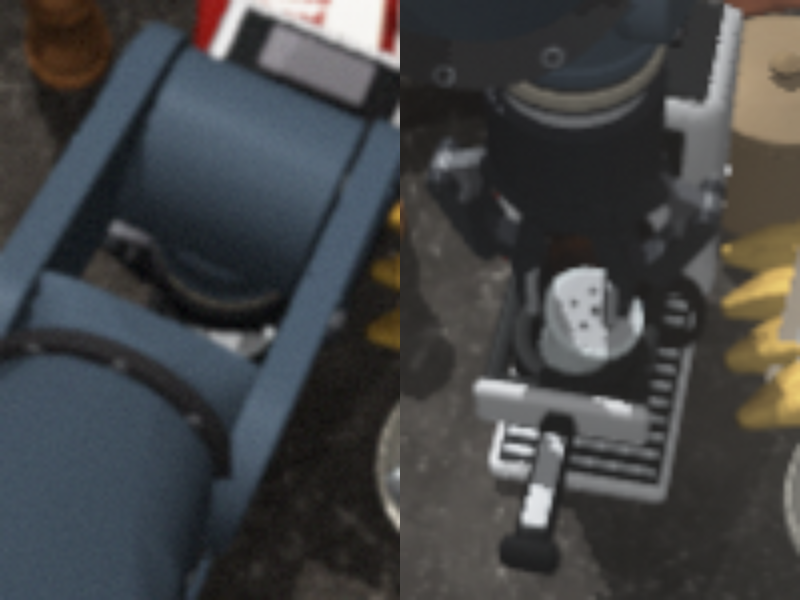

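The right finger (crop (622,300)) rides over the foil's edge and the capsule leans right: the tips are too high. Open, lift and check how the capsule stands.

Converted, 0.2 m / 0.8 = 0.25, 0.15 m / 0.8 = 0.1875.

```bash
echo '[0,0,0,0,0.8,0,0,0,0,0.8,0,0,0,0,0.8,0,0,-0.05,0,0.8,0,0,-0.1,0,0.8,0.125,0.0625,-0.1,0,0.8,0.1875,0.125,-0.1,0,0.8,0.25,0.1875,-0.1,0,0.8,0.25,0.25,-0.1,0,0.8,0.25,0.25,-0.1,0,0.8]' > rows.txt && python3 drive.py rows.txt ; cat > cap.py <<'E'
from h import *
A=snap('top');B=snap('side')
ex=np.array([.924,-.383]);ey=np.array([.383,.924])
for s in(A,B):
    C=cloud(s); a=C[...,:2]@ex; b=C[...,:2]@ey
    reg=(a>.38)&(a<.59)&(abs(b-.102)<.07)
    m=reg&(C[...,2]>.175)&(C[...,2]<.22); q=np.c_[a[m],b[m]]
    if len(q):
        w=C[m]; c,_,_,_=np.linalg.lstsq(np.c_[w[:,:2]-w[:,:2].mean(0),np.ones(len(w))],w[:,2],rcond=None)
        print('caps',len(q),cv2.minEnclosingCircle(q.astype(np.float32)),np.percentile(w[:,2],[2,50,98]),w.mean(0),'slope',c)
    m=reg&(C[...,2]>.155)&(C[...,2]<.172); q=a[m]; print('end',q.min())
go(.5327,-.1108,.26)
E
python3 cap.py
```

```text
t: 13.15
tcp_pos: [0.4308, 0.1135, 0.2658]
tool_rot: [0.197, 0.98, -0.0, 0.0]
force: [1.7, -0.7, -1.2]
finger_gap: 0.802
gripper_force: 0.0
caps 389 ((0.534917414188385, 0.1044384017586708), 0.025592051446437836) [0.17884658 0.18320145 0.18706411] [ 0.53344761 -0.10820968  0.18315123] slope [0.02438456 0.05008586 0.18315123]
end 0.407115874725645
caps 454 ((0.5349019765853882, 0.10359890758991241), 0.026371197775006294) [0.18024868 0.18435585 0.18714118] [ 0.53138983 -0.10874608  0.18416536] slope [0.03792256 0.05249198 0.18416536]
end 0.40571582141243623
t 13.25 tcp [0.4291 0.1172 0.2656] d [-0.1822 -0.1718  0.0051] turn 0.004 F [ 0.1  0.  -0.4] gap 0.8 q [ 0.01  0.23  1.82  0.    1.09 -1.17]
```

Capsule settled upright at (.534,-.109). This time I descend beside it, feeling for the carrier deck.

The manual's scale: shifts go in shares of 800 mm and turns go in shares of 2 pi rad. Converting my numbers, -0.182 m / 0.8 = -0.2275, -0.17 m / 0.8 = -0.2125, 0.004 rad / 6.2832 = 0.0006.

```bash
echo '[-0.2275,-0.2125,0.0063,0.0006,0.8,-0.2275,-0.2125,0.0063,0.0006,0.8,-0.2275,-0.2125,0.0063,0.0006,0.8,-0.2275,-0.2125,0.0063,0.0006,0.8,-0.2275,-0.2125,0.0063,0.0006,0.8,-0.2275,-0.2125,0.0063,0.0006,0.8,-0.2275,-0.2125,0.0063,0.0006,0.8,-0.2275,-0.2125,0.0063,0.0006,0.8,-0.2275,-0.2125,0.05,0.0006,0.8,-0.2275,-0.2125,0.1,0.0006,0.8,-0.2275,-0.2125,0.1,0.0006,0.8,-0.2275,-0.2125,0.1,0.0006,0.8]' > rows.txt && python3 drive.py rows.txt 20; python3 -c "
from h import *
go(.534,-.1088,.174)"
```

```text
t: 14.45
tcp_pos: [0.5337, -0.1133, 0.186]
tool_rot: [0.198, 0.98, 0.0, -0.001]
force: [1.2, 0.8, 0.4]
finger_gap: 0.796
gripper_force: 0.0
t 14.45 tcp [ 0.5337 -0.1133  0.186 ] d [0.0015 0.0043 0.012 ] turn -0.005 F [1.2 0.8 0.4] gap 0.796 q [-0.41  0.48  1.68 -0.    0.99 -1.59]
```

Converted, 0.01 m / 0.8 = 0.0125, 0.005 m / 0.8 = 0.0063.

```bash
echo '[0.0013,0.005,0.0063,0,0.8,0.0013,0.005,0.0125,0,0.8,0.0013,0.005,0.0125,0,0.8]' > rows.txt && python3 drive.py rows.txt ; echo '[0,0,0.0038,0,0.8,0,0,0.0038,0,0.8]' > rows.txt && python3 drive.py rows.txt; echo '[0,0,0.0038,0,0.8,0,0,0.0038,0,0.8]' > rows.txt && python3 drive.py rows.txt|grep -A1 -E 'tcp|force'
```

```text
t: 14.75
tcp_pos: [0.5351, -0.1101, 0.1764]
tool_rot: [0.198, 0.98, -0.0, 0.0]
force: [0.3, -0.5, 0.1]
finger_gap: 0.803
gripper_force: 0.0
t: 14.95
tcp_pos: [0.5348, -0.1104, 0.1729]
tool_rot: [0.199, 0.98, -0.0, 0.0]
force: [-0.8, -0.7, 0.5]
finger_gap: 0.801
gripper_force: 0.0
tcp_pos: [0.5347, -0.1104, 0.1695]
tool_rot: [0.199, 0.98, 0.0, -0.0]
force: [0.9, 0.3, -0.6]
finger_gap: 0.799
gripper_force: 0.0
```

Converted, 0.001 m / 0.8 = 0.0013.

```bash
echo '[0,0.0013,0,0,0.62,0,0.0013,0,0,0.62,0,0.0013,0,0,0.62]' > rows.txt && python3 drive.py rows.txt |grep -E 'tcp|orce|gap'; echo '[0,0,0,0,0.53,0,0,0,0,0.53,0,0,0,0,0.53]' > rows.txt && python3 drive.py rows.txt|grep -E 'tcp|orce|gap'
```

```text
tcp_pos: [0.5353, -0.1095, 0.1698]
force: [0.3, -0.2, 0.1]
finger_gap: 0.62
gripper_force: 0.0
tcp_pos: [0.5355, -0.1095, 0.1701]
force: [-0.4, 0.8, 2.3]
finger_gap: 0.565
gripper_force: 20.5
```

The gap stopped at 0.565 with 20 N: a real grasp on the flange. Lift gently.

```bash
echo '[0,0,0,0,0.4,0,0,-0.0063,0,0.4,0,0,-0.0125,0,0.4,0,0,-0.025,0,0.4,0,0,-0.0438,0,0.4,0,0,-0.0625,0,0.4,0,0,-0.0875,0,0.4,0,0,-0.1125,0,0.4,0,0,-0.1125,0,0.4]' > rows.txt && python3 drive.py rows.txt 25|grep -E 'tcp|orce|gap'; python3 - <<'E'
from h import *
B=snap('side')
cv2.imwrite('pics/s5.png',cv2.resize(B['pixels'][100:250,220:370,::-1],None,fx=4,fy=4))
go(.396,.180,.26)
E
```

```text
tcp_pos: [0.5372, -0.1102, 0.2632]
force: [0.0, 0.4, -0.8]
finger_gap: 0.563
gripper_force: 25.9
t 16.7 tcp [ 0.5361 -0.1098  0.2614] d [0.2418 0.2124 0.0005] turn -0.007 F [ 0.8 -1.   0.1] gap 0.561 q [-0.41  0.38  1.59 -0.    1.16 -1.58]
```

View pics/s5.png

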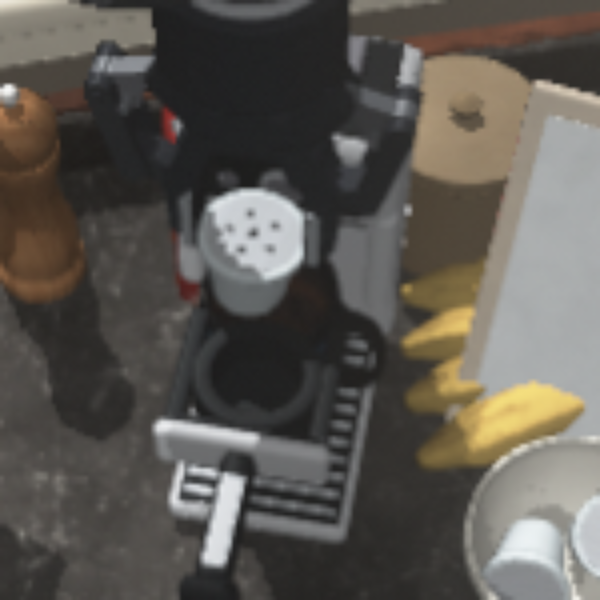

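The capsule is held upright (foil at (255,235)) and the pocket (258,385) is empty. Carry it to the basket's free corner.

Converted, 0.242 m / 0.8 = 0.3025, 0.212 m / 0.8 = 0.265.

```bash
echo '[0.3025,0.265,0,0,0.4,0.3025,0.265,0,0,0.4,0.3025,0.265,0,0,0.4,0.3025,0.265,0,0,0.4,0.3025,0.265,0,0,0.4,0.3025,0.265,0,0,0.4,0.3025,0.265,0,0,0.4,0.3025,0.265,0,0,0.4,0.3025,0.265,0,0,0.4,0.3025,0.265,0,0,0.4,0.3025,0.265,0,0,0.4,0.3025,0.265,0,0,0.4]' > rows.txt && python3 drive.py rows.txt |grep -E 'tcp|orce|gap'; python3 -c "
from h import *
go(.396,.180,.088)"
```

```text
tcp_pos: [0.3954, 0.1791, 0.2596]
force: [-0.3, 0.2, -0.5]
finger_gap: 0.566
gripper_force: 25.9
t 17.9 tcp [0.3954 0.1791 0.2596] d [-0.0002  0.0011  0.1716] turn -0.009 F [-0.3  0.2 -0.5] gap 0.566 q [ 0.17  0.23  1.85 -0.    1.07 -1.  ]
```

```bash
echo '[0,0.0013,0.05,0,0.4,0,0.0013,0.1,0,0.4,0,0.0013,0.15,0,0.4,0,0.0013,0.1875,0,0.4,0,0.0013,0.2138,0,0.4,0,0.0013,0.2138,0,0.4,0,0.0013,0.2138,0,0.4]' > rows.txt && python3 drive.py rows.txt |grep -E 'tcp|orce|gap'; echo '[0,0,0,0,0.8,0,0,0,0,0.8,0,0,0,0,0.8,0,0,-0.0625,0,0.8,0,0,-0.125,0,0.8,0,0,-0.1875,0,0.8,0,0,-0.2125,0,0.8,0,-0.0625,-0.2125,0,1,0,-0.125,-0.2125,0,1,0,-0.1875,-0.2125,0,1,0,-0.25,-0.2125,0,1,0,-0.3125,-0.2125,0,1,0,-0.3125,-0.2125,0,1,0,-0.3125,-0.2125,0,1]' > rows.txt && python3 drive.py rows.txt|grep -E 'tcp|orce|gap'
python3 - <<'E'
from h import *
A=snap('top');B=snap('side')
cv2.imwrite('pics/b2.png',np.hstack([cv2.resize(A['pixels'][195:280,155:225,::-1],None,fx=5.5,fy=5.5),cv2.resize(B['pixels'][240:325,135:205,::-1],None,fx=5.5,fy=5.5)]))
ex=np.array([.924,-.383]);ey=np.array([.383,.924])
h=.436*ex+.103*ey; print(h)
for s in(A,B):
    C=cloud(s); a=C[...,:2]@ex; b=C[...,:2]@ey
    m=(a>.38)&(a<.6)&(abs(b-.102)<.02)&(C[...,2]>.155)&(C[...,2]<.172); print(m.sum(),a[m].min() if m.any() else '')
    m=(abs(C[...,0]-.426)<.07)&(abs(C[...,1]-.154)<.058); m1=m&(C[...,2]>.066)&(C[...,2]<.078); print('rim',cv2.minAreaRect(C[m1][:,:2].astype(np.float32)), C[m][:,2].max())
go(*h,.159)
E
```

```text
tcp_pos: [0.3957, 0.1806, 0.0888]
force: [-0.0, -0.1, 0.0]
finger_gap: 0.564
gripper_force: 26.1
tcp_pos: [0.2976, -0.0506, 0.2593]
force: [0.3, 1.8, 0.7]
finger_gap: 0.999
gripper_force: 0.0
[ 0.442313 -0.071816]
594 0.4068107822271462
rim ((0.42643436789512634, 0.15394949913024902), (0.11583337187767029, 0.13901656866073608), 89.9708251953125) 0.07553475637221115
0 Traceback (most recent call last):
  File "<stdin>", line 9, in <module>
    return umr_maximum(a, axis, None, out, keepdims, initial, where)
ValueError: zero-size array to reduction operation maximum which has no identity
```

View pics/b2.png

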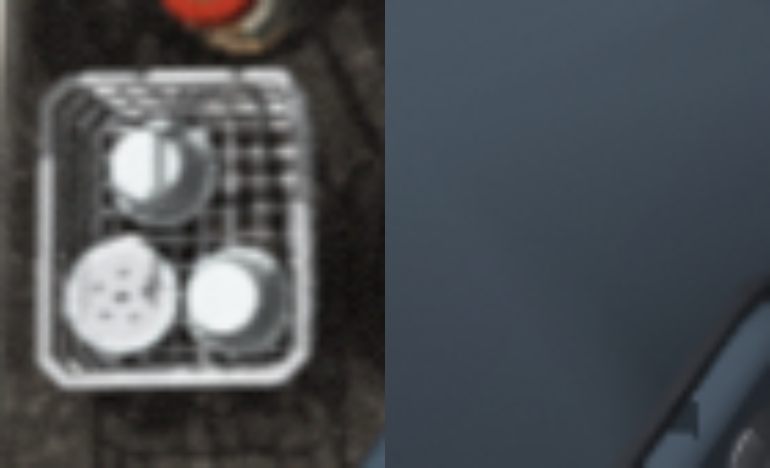

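The capsule lies in the basket's free corner (left crop (120,295)) beside the two others, and the basket hasn't moved. Next: push the carrier home with closed fingers against the end block.

```bash
python3 -c "
from h import *
go(.390,-.050,.145)"
```

```text
t 20.1 tcp [ 0.298  -0.0484  0.259 ] d [-0.0854  0.0342  0.114 ] turn -0.006 F [0.5 0.3 0.4] gap 1.001 q [-0.54  0.01  2.11  0.    1.01 -1.71]
```

Converted, 0.114 m / 0.8 = 0.1425, -0.085 m / 0.8 = -0.1063, -0.006 rad / 6.2832 = -0.001.

```bash
echo '[-0.05,0.0425,0,-0.001,0,-0.1063,0.0425,0,-0.001,0,-0.1063,0.0425,0,-0.001,0,-0.1063,0.0425,0,-0.001,0,-0.1063,0.0425,0,-0.001,0,-0.1063,0.0425,0,-0.001,0,-0.1063,0.0425,0,-0.001,0,-0.1063,0.0425,0.05,-0.001,0,-0.1063,0.0425,0.1,-0.001,0,-0.1063,0.0425,0.1425,-0.001,0,-0.1063,0.0425,0.1425,-0.001,0,-0.1063,0.0425,0.1425,-0.001,0]' > rows.txt && python3 drive.py rows.txt |grep -E 'tcp|orce|gap'; echo '[-0.0188,0,0,0,0,-0.0375,0,0,0,0,-0.0563,0,0,0,0,-0.0563,0,0,0,0]' > rows.txt && python3 drive.py rows.txt|grep -E 'tcp|orce|gap'; python3 -c "
from h import *
ex=np.array([.924,-.383]);ey=np.array([.383,.924])
go(*(.497*ex+.103*ey),.145)"
```

```text
tcp_pos: [0.3892, -0.0512, 0.1451]
force: [-0.3, 0.1, 0.9]
finger_gap: -0.002
gripper_force: 0.0
tcp_pos: [0.4338, -0.0697, 0.147]
force: [-0.3, -0.1, 0.1]
finger_gap: 0.001
gripper_force: 0.0
t 21.7 tcp [ 0.4338 -0.0697  0.147 ] d [-0.0697  0.0014  0.0025] turn -0.001 F [-0.3 -0.1  0.1] gap 0.001 q [-0.41  0.42  1.97 -0.    0.74 -1.59]
```

```bash
python3 - <<'E'
from h import *
ex=np.array([.924,-.383]);ey=np.array([.383,.924])
for n in('top','side'):
    s=snap(n);C=cloud(s); a=C[...,:2]@ex; b=C[...,:2]@ey
    m=(a>.38)&(a<.6)&(abs(b-.102)<.045)&(abs(b-.102)>.02)&(C[...,2]>.157)&(C[...,2]<.172); print(n,m.sum(),np.percentile(a[m],[1,5,50,99]) if m.any() else '')
cv2.imwrite('pics/p.png',np.hstack([cv2.resize(dict(np.load(f'last_{n}.npz'))['pixels'][110:260,240:340,::-1],None,fx=4,fy=4) for n in('top','side')]))
E
```

```text
top 531 [0.52151831 0.52334894 0.55745444 0.59881781]
side 160 [0.52091014 0.52123409 0.53574347 0.57884877]
```

View pics/p.png

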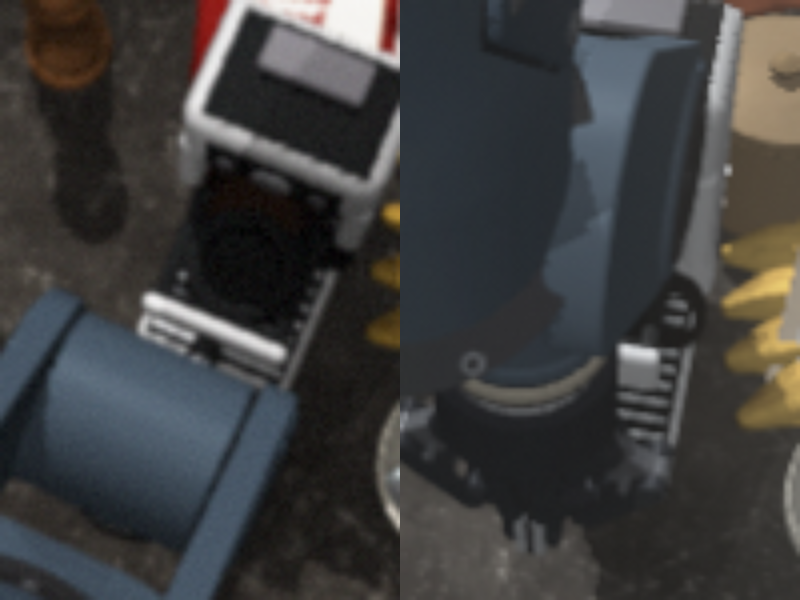

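The carrier is moving: bezel at (215,325) in the top crop, about 69 mm left to go. Keep pushing.

Converted, -0.066 m / 0.8 = -0.0825, -0.06 m / 0.8 = -0.075.

```bash
echo '[-0.0188,0.0013,0.0025,0,0,-0.0375,0.0013,0.0025,0,0,-0.0563,0.0013,0.0025,0,0,-0.075,0.0013,0.0025,0,0,-0.0825,0.0013,0.0025,0,0,-0.0825,0.0013,0.0025,0,0]' > rows.txt && python3 drive.py rows.txt |grep -E 'tcp|force'; echo '[-0.0038,0,0,0,0,-0.0038,0,0,0,0,-0.0038,0,0,0,0]' > rows.txt && python3 drive.py rows.txt|grep -E 'tcp|force'; echo '[-0.0038,0,0,0,0,-0.0038,0,0,0,0,-0.0038,0,0,0,0]' > rows.txt && python3 drive.py rows.txt|grep -E 'tcp|force'
```

```text
tcp_pos: [0.4928, -0.0929, 0.1434]
force: [0.4, -0.4, -0.7]
gripper_force: 0.0
tcp_pos: [0.4946, -0.0937, 0.1429]
force: [-1.6, 0.6, 1.0]
gripper_force: 0.7
tcp_pos: [0.4976, -0.0949, 0.1427]
force: [-2.8, 1.1, 1.7]
gripper_force: 1.3
```

Converted, -0.003 m / 0.8 = -0.0038.

```bash
echo '[-0.0038,0,0,0,0,-0.0038,0,0,0,0,-0.0038,0,0,0,0]' > rows.txt && python3 drive.py rows.txt|grep -E 'tcp|force'; echo '[-0.0038,0,0,0,0,-0.0038,0,0,0,0,-0.0038,0,0,0,0]' > rows.txt && python3 drive.py rows.txt|grep -E 'tcp|force'
```

```text
tcp_pos: [0.4975, -0.0949, 0.1425]
force: [-7.0, 3.4, 5.6]
gripper_force: 3.8
tcp_pos: [0.4975, -0.0948, 0.1422]
force: [-11.0, 4.1, 8.4]
gripper_force: 6.2
```

The carrier is against its stop. Back off, rise, step aside and verify.

Converted, 0.2 m / 0.8 = 0.25, 0.15 m / 0.8 = 0.1875.

```bash
echo '[0.025,0,0,0,0,0.05,0,0,0,0,0.05,0,-0.0625,0,0,0.05,0,-0.125,0,0,0.1,0.0625,-0.15,0,0,0.125,0.125,-0.15,0,0,0.125,0.1875,-0.15,0,0,0.125,0.25,-0.15,0,0,0.125,0.25,-0.15,0,0,0.125,0.25,-0.15,0,0,0.125,0.25,-0.15,0,0]' > rows.txt && python3 drive.py rows.txt|grep -E '^t:|tcp|force'; python3 - <<'E'
from h import *
ex=np.array([.924,-.383]);ey=np.array([.383,.924])
for n in('top','side'):
    s=snap(n);C=cloud(s); a=C[...,:2]@ex; b=C[...,:2]@ey
    m=(a>.38)&(a<.65)&(abs(b-.102)<.045)&(abs(b-.102)>.02)&(C[...,2]>.157)&(C[...,2]<.172)
    h=(a>.38)&(a<.6)&(abs(b-.102)<.02)&(C[...,2]>.15)&(C[...,2]<.172)
    print(n,np.percentile(a[m],[1,5,50]),'end',a[h].min())
    s0=s
    for nm,(cx,cy,z,r) in dict(basket=(.426,.154,.072,.08),bowl=(.457,-.279,.058,.075)).items():
        m=(abs(C[...,0]-cx)<r)&(abs(C[...,1]-cy)<r)&(abs(C[...,2]-z)<.006)
        if m.any(): print(nm,cv2.minAreaRect(C[m][:,:2].astype(np.float32))[:2])
E
```

```text
t: 24.7
tcp_pos: [0.4882, 0.1256, 0.2627]
force: [-0.5, -0.6, 0.7]
gripper_force: 0.0
top [0.58917579 0.58958013 0.5996686 ] end 0.5071273140926451
basket ((0.42730575799942017, 0.1463729441165924), (0.14324653148651123, 0.10430461168289185))
bowl ((0.46727895736694336, -0.2803087532520294), (0.12892769277095795, 0.14588668942451477))
side [0.58810329 0.58915524 0.60884465] end 0.5059328918268252
basket ((0.42580825090408325, 0.15547311305999756), (0.14318588376045227, 0.12278042733669281))
bowl ((0.4656974673271179, -0.27963554859161377), (0.12967698276042938, 0.1459486037492752))
```

```bash
python3 -c "
from h import *
print(manip.sense()['force']); print(manip.sign_off())"
```

```text
[-0.83564705  0.19237191 -0.95964617]
the job is handed in; nothing more can be done
None
```

I handed the job in at about 25 s: the spent capsule is in the basket with the other two and the carrier is pushed home against its stop (about 1 mm or better by camera), while the basket and bowl show no sign of having moved; I didn't measure the mug's position afterwards, and sign-off returned no verdict.

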